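Clear the press bed

TASK

Clear the press bed for the next print: with the fingertips, sweep the three loose wooden spacer blocks over the edge of the bed so that they drop into the green tray beside it. Only push the blocks, do not pick them up, and leave the ink pots and the steel weight on the bed standing where they are.

Things in the scene. Friction and masses are not known exactly. Their poses are not given: they have to be found in the camera images.
- bed: fixed bench etching press. Origin on the table under the centre of the working area; own x points away from the robot, y across the bed. Flat dark grey steel top 55 mm above the origin, from x -150 to +360, y -180 to +180 mm; side edges (y = +-180) open, no rim. White outline: only paint. From x = 235 mm on: white roller, grey cheeks and black hand wheel (at y +255), up to 225 mm high
- tray: fixed green open tray, outer size 330 x 120 x 50 mm (x, y, z), walls and floor 5 mm, along one side edge of the bed (left or right) with a 3 mm gap, centred on the bed's x = 0; its rim is 5 mm lower than the bed's top. Origin at the centre of its underside; axes as the bed's
- paper_box: fixed closed box with blue lid, 330 x 120 x 50 mm, at the bed's other side edge, same 3 mm gap; origin at the centre of its underside. A bystander
- block1: loose light maple spacer block, 36 x 22 x 18 mm (own x, y, z), 14 to 21 g, starting flat on the press bed; origin at the centre of its underside, x along its length, z up. The three blocks are alike
- block2: loose light maple spacer block, 36 x 22 x 18 mm (own x, y, z), 14 to 21 g, starting flat on the press bed; origin at the centre of its underside, x along its length, z up. The three blocks are alike
- block3: loose light maple spacer block, 36 x 22 x 18 mm (own x, y, z), 14 to 21 g, starting flat on the press bed; origin at the centre of its underside, x along its length, z up. The three blocks are alike
- red_pot: loose small red ink pot with black cap, 30 mm across, 44 mm high, 90 g, stands on the press bed; origin at the centre of its underside, z up. A bystander: leave it standing where it is
- white_pot: loose small white ink pot with black cap, 30 mm across, 44 mm high, 90 g, stands on the press bed; origin at the centre of its underside, z up. A bystander: leave it standing where it is
- weight: loose round steel weight with a small knob, 30 mm across, 44 mm high, 160 g, stands on the press bed; origin at the centre of its underside, z up. A bystander: leave it standing where it is

How it is judged (in metres and radians):
At the end, for the whole second after the job is handed in: All three spacer blocks lie at rest inside the green tray, between its walls and with their underside centre less than 42 mm above the tray's underside; the pots and the weight stand upright (within 0.1 rad) no more than 12 mm from where they began (x of block1 in the frame of tray between -0.162 and 0.162 m and y of block1 in the frame of tray between -0.057 and 0.057 m and z of each of block1, block2, block3 in the frame of tray below 0.042 m and linear speed of each of block1, block2, block3 below 0.02 m/s and x of block2 in the frame of tray between -0.162 and 0.162 m and y of block2 in the frame of tray between -0.057 and 0.057 m and x of block3 in the frame of tray between -0.162 and 0.162 m and y of block3 in the frame of tray between -0.057 and 0.057 m and distance of each of red_pot, white_pot, weight from where it was at the start of the episode below 0.012 m and angle between each of red_pot, white_pot, weight's own z axis and vertical below 0.1 rad); the robot touches nothing.
It fails at once if a spacer block is lifted off the bed (its underside centre more than 24 mm above the bed's top) instead of being swept (height (world z) of any of block1, block2, block3 above 0.079 m).
It fails at once if an ink pot or the steel weight on the bed is pushed more than 12 mm or tipped (distance of any of red_pot, white_pot, weight from where it was at the start of the episode above 0.012 m or angle between any of red_pot, white_pot, weight's own z axis and vertical above 0.25 rad).
It also fails if it takes over 72 s, if anything falls off the work surface, if the arm or the gripper's body presses on something with over 40 N, if the wrist force passes 120 N, or if a joint passes its speed limit or range.

ROBOT

A 6-joint arm with a two-finger parallel gripper is mounted at the origin on the work surface. World frame = base frame: x ahead of the robot, y to its left, z up, the work surface at z = 0. Lengths are in mm, angles in rad, forces in N, time in s.
With the tool pointing down it reaches from about 275 to 750 mm from the base axis. Payload 10.2 kg.
Tool frame: the origin (TCP) lies midway between the tips of the shut fingers; the grasp point (between the pads) lies 19 mm behind it; z points along the fingers, y is the line along which they close (so a half turn about z gives the same grasp; the last joint's range is limited). The gripper opens to 85 mm and grips with 20 to 120 N. Pads are 22 mm wide; open, the fingers measure 114 mm over their backs; the gripper's body (76 mm by 85 mm) begins 54 mm behind the grasp point. The pads swing forward as they close: fully open they stand 13 mm farther back than shut.
Start: joints at [-1.33, 0.313, 1.498, -0, 1.331, -0.223], TCP at [234.848, -469.551, 231.294] pointing down, gripper open.
Joint ranges: [-2.94, 2.94], [-0.97, 2.17], [0.19, 2.56], [-1.23, 4.37], [0.02, 3.11], [-2.88, 2.88]. Speed limits (rad/s): [2.39, 2.39, 3.01, 3.14, 3.14, 3.14].

INTERFACE

Orientations are given as a unit quaternion [w, x, y, z].
In Python, from rig import ctrl gives the robot as it stands.
- The arm moves only by the tool arm_command, never from a script. Its argument "increments" is a list of rows, each an object with "dr": the turn, a rotation vector about the tool's x, y, z in units of pi/4 rad (1.0 is pi/4 rad), a list of three; "offset": the shift along the tool's x, y, z in units of 120 mm (1.0 is 120 mm), a list of three; "hand": the opening, from -1 (shut) to 1 (fully open). A call has 1 to 8 rows; each row shifts and turns the commanded pose from where the row before left it, along the tool's axes as they then stand; what a row does not reach is not made up. A row lasts 1/10 s, in which the tool goes at most 50 mm and 8.59 degrees, less where a joint would pass 70% of its speed; a pose out of reach is approached as far as the arm can. A call with a number of a shift or a turn outside -1 to 1 is refused whole. A call with a gripper value outside its range is refused whole. The fingers move at their own pace and stop on an object; "grip_force" is the grip in N (left out, the last holds). Time passes only in rows, so rows that do not move let the fingers close. It gives the time, the measured TCP pose, the force, the opening and the grip force at its end, in the units of the state.
- ctrl.sense(): the state, without advancing time (a new reading comes with each control period).
- ctrl.capture(name): name is "scene" or "top" or "wrist"; returns the picture (480x640x3 uint8, red, green, blue); there is no depth.
- ctrl.camera_info(name): a dict with "K" (3x3 intrinsics, pixels), "R" (3x3) and "t" (3): a world point X has camera coordinates R X + t. Camera axes: x right, y down, z forward; pixel columns grow to the right and rows downward; lengths in mm; the calibration is good to about 2 mm. A picture is of the moment at which its call begins: read the wrist's pose just before it. camera_info takes no time and is no camera call; for the wrist camera it gives the pose at the moment of the call.
- ctrl.finish_job(): hands the job in; it is judged then, once.
The state is a dict: "time_s": time; "joints": joint angles; "dq": joint speeds; "tau": joint torques, N m; "eef_pos": TCP position; "ee_rot": TCP orientation; "force": force on the tool from outside, world axes, zero at the start; "wrist_torque": the same for the moment, N m; "grip_width": opening from 0.0 (shut) to 1.0 (fully open); "grip_force": force on a finger pad.
Only numpy, scipy, OpenCV 4.12 (cv2) and the standard library are available. Lean on these libraries where they do the work, as an engineer would, in place of code of your own. Each camera call takes 0.05 s, during which the arm holds its last target. There are 200 camera calls.

## Working session

There is one attempt and no reset: what is moved stays moved. The work goes in short steps, Python scripts to look and compute and a tool call to move; the robot and the scene stay as the last step left them, time stands still between calls to the robot, and variables do not carry over. Pictures are saved under pics/ and viewed, at most 10 in all, crops included, and the job is handed in when it is done.

Besides the shell and the picture viewer there is one more tool, called as a command line: name --argument value ..., lists and objects as JSON in quotes. arm_command: Moves the arm, as the interface text tells. Shifts and turns lie within -1 to 1; 1 stands for 120 mm of shift or pi/4 rad of turn. Its arguments: {"type":"object","properties":{"increments":{"type":"array"},"grip_force":{"type":"number"}},"required":["increments"]}

```bash
mkdir -p pics; ls
python3 - <<'E'
from rig import ctrl
import cv2,numpy as np
for n in("top","scene"):
    im=ctrl.capture(n); cv2.imwrite(f"pics/{n}0.png",im[:,:,::-1])
    c=ctrl.camera_info(n); print(n,np.round(c["K"],1).tolist(),np.round(c["R"],3).tolist(),np.round(c["t"],1))
s=ctrl.sense();print(s["eef_pos"],s["ee_rot"],s["time_s"],s["grip_width"])
E
```

```text
pics
top [[572.4, 0.0, 320.4], [0.0, 572.4, 237.0], [0.0, 0.0, 1.0]] [[0.012, -1.0, -0.007], [-0.996, -0.012, -0.094], [0.094, 0.008, -0.996]] [  4.  586.2 815.5]
scene [[551.3, 0.0, 323.6], [0.0, 551.3, 239.7], [0.0, 0.0, 1.0]] [[0.795, 0.607, -0.005], [0.397, -0.526, -0.752], [-0.459, 0.596, -0.659]] [-469.2 -174.8 1167.1]
[ 234.79723373 -469.30248365  230.77387993] [-5.93802037e-04  9.73233600e-01  2.29817333e-01  1.68018478e-05] 0.1 1.0047341227760895
```

View pics/top0.png

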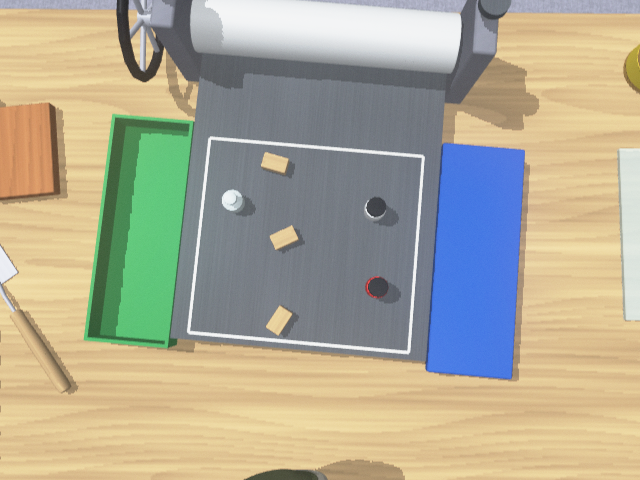

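View pics/scene0.png

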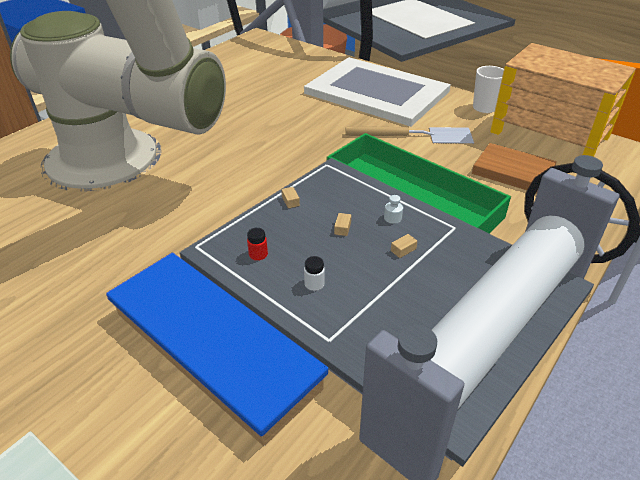

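The tray is on the left (+y). In the top view the blocks sit near (275,163), (285,237) and (279,320). The weight is at (232,201), the white pot at (376,208) and the red pot at (377,287).

```bash
cat > h.py <<'E'
from rig import ctrl
import cv2,numpy as np
from scipy.spatial.transform import Rotation as Ro
def ray(c,uv,z):
    R,t=np.array(c["R"]),np.array(c["t"]); o=-R.T@t
    d=R.T@np.linalg.solve(c["K"],[uv[0],uv[1],1]); return (o+d*(z-o[2])/d[2])[:2]
def blocks(z=73,show=True):
    im=ctrl.capture("top"); c=ctrl.camera_info("top")
    h=cv2.cvtColor(im,cv2.COLOR_RGB2HSV)
    m=cv2.inRange(h,(8,60,120),(28,200,255))
    roi=np.zeros_like(m); cv2.fillPoly(roi,[np.array([[112,115],[195,120],[205,80],[445,100],[425,355],[85,345]])],255); m&=roi
    for k in cv2.findContours(m,0,2)[0]:
        if cv2.contourArea(k)<80: continue
        w=np.array([ray(c,p[0],z) for p in k],np.float32); r=cv2.minAreaRect(w)
        b=cv2.boxPoints(r); e=[b[1]-b[0],b[2]-b[1]]; L=max(e,key=np.linalg.norm)
        print("blk",np.round(r[0]),np.round(r[1]),"long-axis deg",round(np.degrees(np.arctan2(L[1],L[0]))%180),"px",np.round(k.mean(0)[0]))
    return im
def state():
    s=ctrl.sense(); R=Ro.from_quat(np.roll(s["ee_rot"],-1)).as_matrix()
    print(s["time_s"],np.round(s["eef_pos"],1),"toolx",np.round(R[:,0],3),"tooly",np.round(R[:,1],3),s["grip_width"])
    return np.array(s["eef_pos"]),R
E
python3 - <<'E'
from h import *
im=blocks(); c=ctrl.camera_info("top")
for n,p in dict(tl=(210,138),tr=(424,157),bl=(189,333),br=(409,352)).items(): print(n,ray(c,p,55).round())
for n,p in dict(t1=(114,115),t2=(193,122),t3=(169,347),t4=(86,340)).items(): print(n,ray(c,p,50).round())
for n,p in dict(weight=(232,199),white=(376,207),red=(377,286)).items(): print(n,ray(c,p,97).round())
state()
E
```

```text
blk [430. 286.] [93.  6.] long-axis deg 88 px [115. 344.]
blk [431. 111.] [210.  13.] long-axis deg 89 px [232. 346.]
blk [467.  66.] [22. 36.] long-axis deg 147 px [279. 320.]
blk [581.  62.] [23. 35.] long-axis deg 116 px [284. 237.]
blk [686.  77.] [36. 24.] long-axis deg 74 px [275. 162.]
tl [726. 173.]
tr [ 701. -137.]
bl [446. 194.]
br [ 424. -115.]
t1 [760. 316.]
t2 [751. 199.]
t3 [426. 223.]
t4 [434. 340.]
weight [630. 131.]
white [621. -64.]
red [515. -66.]
0.15 [ 234.8 -469.4  230.9] toolx [0.894 0.447 0.   ] tooly [ 0.447 -0.894 -0.001] 0.9995308052936345
```

arm_command --increments '[{"dr": [0,0,-0.19],"offset": [0,0,0],"hand": -0.9},{"dr": [0,0,-0.19],"offset": [0,0,0],"hand": -0.9},{"dr": [0,0,-0.19],"offset": [0,0,0],"hand": -0.9},{"dr": [0,0,-0.19],"offset": [0,0,0],"hand": -0.9},{"dr": [0,0,-0.19],"offset": [0,0,0],"hand": -0.9},{"dr": [0,0,-0.19],"offset": [0,0,0],"hand": -0.9},{"dr": [0,0,-0.19],"offset": [0,0,0],"hand": -0.9},{"dr": [0,0,-0.08],"offset": [0,0,0],"hand": -0.9}]'

```text
time_s: 0.95
eef_pos: [234.8, -469.4, 231.0]
ee_rot: [-0.0, 0.705, 0.709, 0.0]
force: [1.0, 0.4, -0.1]
grip_width: 0.05
grip_force: 0.0
```

arm_command --increments '[{"dr": [0,0,0],"offset": [0.34,0.16,0],"hand": -0.9},{"dr": [0,0,0],"offset": [0.34,0.16,0],"hand": -0.9},{"dr": [0,0,0],"offset": [0.34,0.16,0],"hand": -0.9},{"dr": [0,0,0],"offset": [0.34,0.16,0],"hand": -0.9},{"dr": [0,0,0],"offset": [0.34,0.16,0],"hand": -0.9},{"dr": [0,0,0],"offset": [0.34,0.16,0],"hand": -0.9},{"dr": [0,0,0],"offset": [0.34,0.16,0],"hand": -0.9},{"dr": [0,0,0],"offset": [0.34,0.16,0],"hand": -0.9}]'

```text
time_s: 1.75
eef_pos: [388.7, -141.3, 231.3]
ee_rot: [0.0, 0.707, 0.707, 0.0]
force: [0.5, -1.1, 0.1]
grip_width: 0.047
grip_force: 0.0
```

arm_command --increments '[{"dr": [0,0,0],"offset": [0.34,0.16,0],"hand": -0.9},{"dr": [0,0,0],"offset": [0.34,0.16,0],"hand": -0.9},{"dr": [0,0,0],"offset": [0.34,0.16,0],"hand": -0.9},{"dr": [0,0,0],"offset": [0.34,0.16,0],"hand": -0.9},{"dr": [0,0,0],"offset": [0,0,0.2],"hand": -0.9},{"dr": [0,0,0],"offset": [0,0,0.3],"hand": -0.9},{"dr": [0,0,0],"offset": [0,0,0],"hand": -0.9}]'

```text
time_s: 2.45
eef_pos: [462.9, 20.9, 167.9]
ee_rot: [-0.003, 0.707, 0.707, -0.002]
force: [0.1, 0.1, 1.2]
grip_width: 0.046
grip_force: 0.0
```

arm_command --increments '[{"dr": [0,0,0],"offset": [-0.02,0.02,0.3],"hand": -0.9},{"dr": [0,0,0],"offset": [0,0,0.3],"hand": -0.9},{"dr": [0,0,0],"offset": [0,0,0.2],"hand": -0.9},{"dr": [0,0,0],"offset": [0,0,0.08],"hand": -0.9},{"dr": [0,0,0],"offset": [0,0,0],"hand": -0.9},{"dr": [0,0,0],"offset": [0,0,0],"hand": -0.9}]'

```text
time_s: 3.05
eef_pos: [468.4, 17.5, 67.2]
ee_rot: [0.001, 0.707, 0.707, 0.001]
force: [0.1, 0.3, 0.5]
grip_width: 0.049
grip_force: 0.0
```

arm_command --increments '[{"dr": [0,0,0],"offset": [0,0,0.05],"hand": -0.9},{"dr": [0,0,0],"offset": [0.06,0,0],"hand": -0.9},{"dr": [0,0,0],"offset": [0.1,0,0],"hand": -0.9},{"dr": [0,0,0],"offset": [0.1,0,0],"hand": -0.9},{"dr": [0,0,0],"offset": [0.1,0,0],"hand": -0.9},{"dr": [0,0,0],"offset": [0.1,0,0],"hand": -0.9},{"dr": [0,0,0],"offset": [0.1,0,0],"hand": -0.9},{"dr": [0,0,0],"offset": [0,0,0],"hand": -0.9}]'

```text
time_s: 3.85
eef_pos: [467.3, 86.4, 59.7]
ee_rot: [-0.0, 0.706, 0.708, 0.0]
force: [-0.0, -0.5, -0.8]
grip_width: 0.05
grip_force: 0.0
```

Run:
```python
from h import *
im=blocks(); cv2.imwrite("pics/a1.png",im[60:400,60:460,::-1]); state()
```

```text
blk [430. 286.] [93.  6.] long-axis deg 88 px [115. 344.]
blk [581.  62.] [23. 35.] long-axis deg 117 px [284. 237.]
blk [686.  77.] [37. 24.] long-axis deg 74 px [275. 162.]
3.9 [467.3  85.7  59.7] toolx [-0.002  1.    -0.   ] tooly [ 1.     0.002 -0.   ] 0.050492252714109724
```

View pics/a1.png

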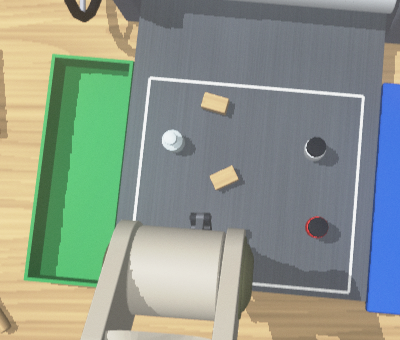

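arm_command --increments '[{"dr": [0,0,0],"offset": [0.1,0,0],"hand": -0.9},{"dr": [0,0,0],"offset": [0.1,0,0],"hand": -0.9},{"dr": [0,0,0],"offset": [0.1,0,0],"hand": -0.9},{"dr": [0,0,0],"offset": [0.1,0,0],"hand": -0.9},{"dr": [0,0,0],"offset": [0.1,0,0],"hand": -0.9},{"dr": [0,0,0],"offset": [0.1,0,0],"hand": -0.9},{"dr": [0,0,0],"offset": [0.1,0,0],"hand": -0.9}]'

```text
time_s: 4.6
eef_pos: [467.3, 170.0, 59.7]
ee_rot: [-0.0, 0.707, 0.707, 0.0]
force: [-0.2, -0.1, 0.5]
grip_width: 0.051
grip_force: 0.0
```

arm_command --increments '[{"dr": [0,0,0],"offset": [0.1,0,0],"hand": -0.9},{"dr": [0,0,0],"offset": [0.1,0,0],"hand": -0.9},{"dr": [0,0,0],"offset": [0.1,0,0],"hand": -0.9},{"dr": [0,0,0],"offset": [0.1,0,0],"hand": -0.9},{"dr": [0,0,0],"offset": [0.1,0,0],"hand": -0.9},{"dr": [0,0,0],"offset": [0.05,0,0],"hand": -0.9},{"dr": [0,0,0],"offset": [0,0,0],"hand": -0.9}]'

```text
time_s: 5.3
eef_pos: [467.3, 235.7, 59.6]
ee_rot: [-0.0, 0.707, 0.708, 0.0]
force: [-0.4, 0.1, -0.4]
grip_width: 0.05
grip_force: 0.0
```

arm_command --increments '[{"dr": [0,0,0],"offset": [0,0,-0.35],"hand": -0.9},{"dr": [0,0,0],"offset": [0,0,-0.4],"hand": -0.9},{"dr": [0,0,0],"offset": [-0.36,0.18,0],"hand": -0.9},{"dr": [0,0,0],"offset": [-0.36,0.18,0],"hand": -0.9},{"dr": [0,0,0],"offset": [-0.36,0.18,0],"hand": -0.9},{"dr": [0,0,0],"offset": [-0.36,0.18,0],"hand": -0.9},{"dr": [0,0,0],"offset": [-0.36,0.18,0],"hand": -0.9},{"dr": [0,0,0],"offset": [0,0,0],"hand": -0.9}]'

```text
time_s: 6.1
eef_pos: [577.1, 13.6, 149.4]
ee_rot: [0.001, 0.709, 0.705, -0.0]
force: [-0.5, 0.5, -0.2]
grip_width: 0.051
grip_force: 0.0
```

Run:
```python
from h import *
im=blocks(); state(); s=ctrl.capture("scene")
cv2.imwrite("pics/a2.png",np.hstack([im[60:400,60:440],s[120:460,180:560]])[:,:,::-1])
```

```text
blk [430. 286.] [93.  6.] long-axis deg 88 px [115. 344.]
blk [439. 207.] [24. 55.] long-axis deg 91 px [174. 339.]
6.15 [576.   16.2 149.3] toolx [ 0.004  1.    -0.   ] tooly [ 1.    -0.004 -0.   ] 0.05149037957769073
```

View pics/a2.png

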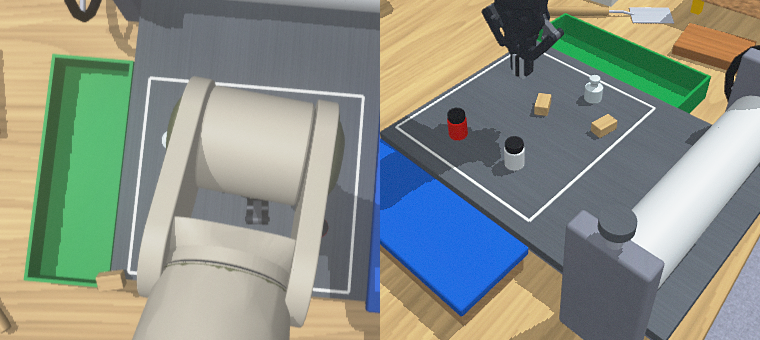

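Block A slipped sideways off the fingers and now lies at the bed edge near the tray's near corner, around full-image (170,340). I'll zoom in on it.

Run:
```python
from h import *
im=ctrl.capture("top"); c=im[290:370,120:220]
cv2.imwrite("pics/a3.png",cv2.resize(c,(700,560),interpolation=cv2.INTER_CUBIC)[:,:,::-1])
```

```text
(no output)
```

View pics/a3.png

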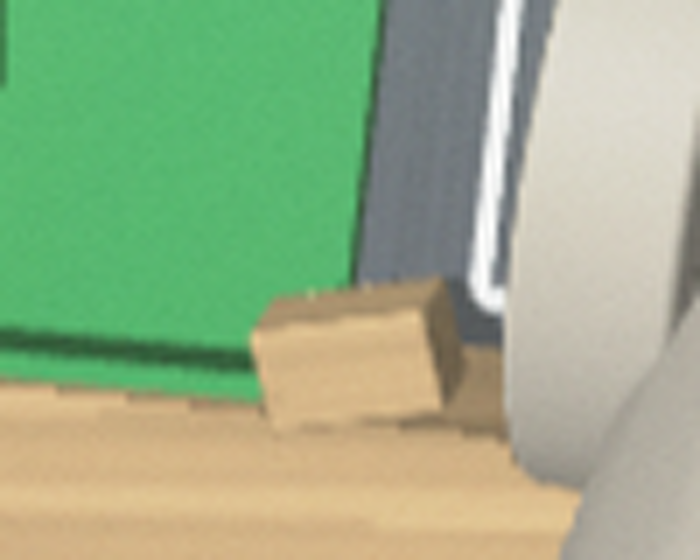

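Seen from above, block A lies nearly flat, bridging the bed's near corner and the tray wall. I'll nudge it +x from its robot side first, then push it +y.

arm_command --increments '[{"dr": [0,0,0],"offset": [0.27,-0.25,0],"hand": -0.9},{"dr": [0,0,0],"offset": [0.27,-0.25,0],"hand": -0.9},{"dr": [0,0,0],"offset": [0.27,-0.25,0],"hand": -0.9},{"dr": [0,0,0],"offset": [0.27,-0.25,0],"hand": -0.9},{"dr": [0,0,0],"offset": [0.27,-0.25,0],"hand": -0.9},{"dr": [0,0,0],"offset": [0.27,-0.25,0],"hand": -0.9},{"dr": [0,0,0],"offset": [0,-0.04,0],"hand": -1},{"dr": [0,0,0],"offset": [0,0,0],"hand": -1}]'

```text
time_s: 7.05
eef_pos: [389.4, 214.3, 150.0]
ee_rot: [0.0, 0.706, 0.708, 0.0]
force: [0.1, -0.6, 0.1]
grip_width: 0.004
grip_force: 0.0
```

Run:
```python
from h import *
im=blocks(); state(); s=ctrl.capture("scene")
a=cv2.resize(im[270:380,100:230],(390,330)); b=cv2.resize(s[120:230,270:400],(390,330))
cv2.imwrite("pics/a4.png",np.hstack([a,b])[:,:,::-1])
```

```text
blk [431. 309.] [46.  6.] long-axis deg 88 px [100. 344.]
blk [438. 121.] [228.  25.] long-axis deg 89 px [215. 343.]
blk [581.  62.] [23. 35.] long-axis deg 117 px [284. 237.]
blk [686.  77.] [37. 24.] long-axis deg 74 px [275. 163.]
7.1 [390.4 213.6 150. ] toolx [-0.002  1.    -0.   ] tooly [1.    0.002 0.001] 0.0033367988225287658
```

View pics/a4.png

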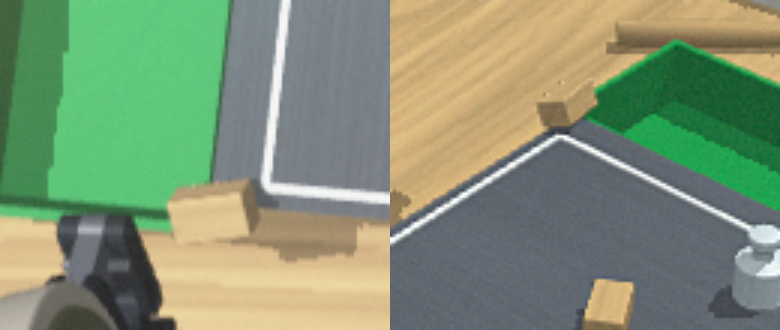

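arm_command --increments '[{"dr": [0,0,0],"offset": [-0.02,0,0.3],"hand": -1},{"dr": [0,0,0],"offset": [0,0,0.3],"hand": -1},{"dr": [0,0,0],"offset": [0,0,0.15],"hand": -1},{"dr": [0,0,0],"offset": [0,0,0],"hand": -1},{"dr": [0,0,0],"offset": [0,0.06,0],"hand": -1},{"dr": [0,0,0],"offset": [0,0.06,0],"hand": -1},{"dr": [0,0,0],"offset": [0,0,0],"hand": -1}]'

```text
time_s: 7.85
eef_pos: [406.9, 210.9, 60.8]
ee_rot: [0.001, 0.707, 0.707, 0.001]
force: [0.5, 0.3, 0.0]
grip_width: 0.002
grip_force: 0.0
```

Run:
```python
from h import *
im=ctrl.capture("top"); state(); s=ctrl.capture("scene"); c=ctrl.camera_info("top"); print(ray(c,(170.7,342.3),73))
a=cv2.resize(im[270:380,100:230],(390,330)); b=cv2.resize(s[120:230,270:400],(390,330))
cv2.imwrite("pics/a5.png",np.hstack([a,b])[:,:,::-1])
```

```text
7.9 [406.  210.9  60.5] toolx [-0.  1.  0.] tooly [1.    0.    0.002] -0.0012562647808024303
[434.34165025 214.25981273]
```

View pics/a5.png

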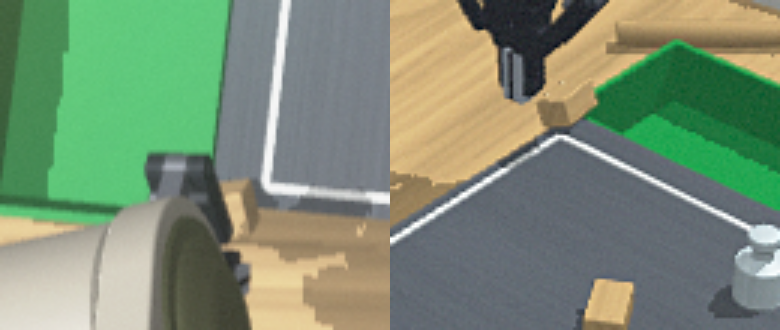

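The fingers stand just short of the block on its robot side, so I'll push slowly.

arm_command --increments '[{"dr": [0,0,0],"offset": [0,0.04,0],"hand": -1},{"dr": [0,0,0],"offset": [0,0.04,0],"hand": -1},{"dr": [0,0,0],"offset": [0,0.04,0],"hand": -1},{"dr": [0,0,0],"offset": [0,0.04,0],"hand": -1},{"dr": [0,0,0],"offset": [0,0.04,0],"hand": -1},{"dr": [0,0,0],"offset": [0,0.04,0],"hand": -1},{"dr": [0,0,0],"offset": [0,0.04,0],"hand": -1},{"dr": [0,0,0],"offset": [0,0.04,0],"hand": -1}]'

```text
time_s: 8.75
eef_pos: [443.8, 210.9, 59.6]
ee_rot: [0.0, 0.707, 0.707, -0.0]
force: [0.1, -0.7, 0.0]
grip_width: -0.001
grip_force: 0.1
```

arm_command --increments '[{"dr": [0,0,0],"offset": [0,0.04,0],"hand": -1},{"dr": [0,0,0],"offset": [0,0.04,0],"hand": -1},{"dr": [0,0,0],"offset": [0,0.04,0],"hand": -1},{"dr": [0,0,0],"offset": [0,0.04,0],"hand": -1},{"dr": [0,0,0],"offset": [0,0,0],"hand": -1}]'

```text
time_s: 9.25
eef_pos: [463.2, 210.9, 59.7]
ee_rot: [0.0, 0.707, 0.707, 0.0]
force: [0.1, -0.4, -0.2]
grip_width: -0.001
grip_force: 0.0
```

Run:
```python
from h import *
im=ctrl.capture("top"); state(); s=ctrl.capture("scene")
a=cv2.resize(im[230:340,100:230],(390,330)); b=cv2.resize(s[120:230,290:420],(390,330))
cv2.imwrite("pics/a6.png",np.hstack([a,b])[:,:,::-1])
```

```text
9.3 [462.7 210.9  59.6] toolx [-0.  1.  0.] tooly [ 1.  0. -0.] -0.0012041784313055342
```

View pics/a6.png

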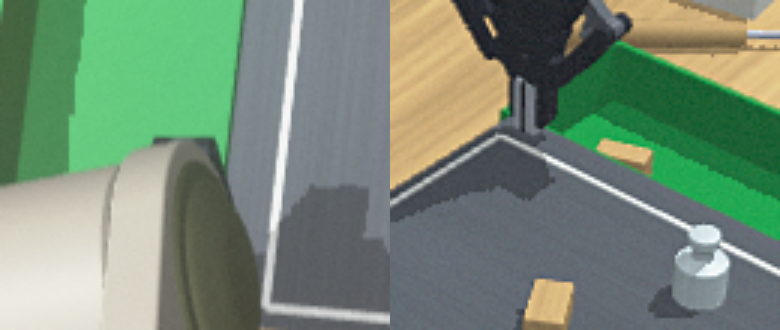

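Block A is now in the tray. Block B comes next. I'll turn the tool to its long axis (117°) and push along that line with the fingers slightly apart, which also leads away from the weight.

arm_command --increments '[{"dr": [0,0,0],"offset": [0,0,-0.35],"hand": -0.65},{"dr": [0,0,0],"offset": [0,0,-0.4],"hand": -0.65},{"dr": [0,0,0],"offset": [-0.31,0.23,0],"hand": -0.65},{"dr": [0,0,0],"offset": [-0.31,0.23,0],"hand": -0.65},{"dr": [0,0,0],"offset": [-0.31,0.23,0],"hand": -0.65},{"dr": [0,0,0],"offset": [-0.31,0.23,0],"hand": -0.65},{"dr": [0,0,0],"offset": [-0.33,0.23,0],"hand": -0.65},{"dr": [0,0,0],"offset": [0,0,0],"hand": -0.65}]'

```text
time_s: 10.15
eef_pos: [602.6, 18.0, 149.1]
ee_rot: [0.001, 0.709, 0.706, -0.0]
force: [-0.5, 0.4, -0.8]
grip_width: 0.176
grip_force: 0.0
```

arm_command --increments '[{"dr": [0,0,-0.15],"offset": [0,0,0],"hand": -0.65},{"dr": [0,0,-0.15],"offset": [0,0,0],"hand": -0.65},{"dr": [0,0,-0.15],"offset": [0,0,0],"hand": -0.65},{"dr": [0,0,-0.15],"offset": [0,0,0.2],"hand": -0.65},{"dr": [0,0,0],"offset": [0,0,0.2],"hand": -0.65},{"dr": [0,0,0],"offset": [0,0,0],"hand": -0.65},{"dr": [0,0,0],"offset": [0,0,0],"hand": -0.65}]'

```text
time_s: 10.85
eef_pos: [600.6, 22.9, 102.3]
ee_rot: [-0.0, 0.522, 0.853, 0.0]
force: [0.1, 0.5, 0.2]
grip_width: 0.178
grip_force: 0.0
```

Run:
```python
from h import *
p,R=state(); print("block centre in tool axes",R.T@(np.array([581,62,61])-p))
```

```text
10.85 [600.6  22.9 102.3] toolx [-0.454  0.891  0.   ] tooly [ 0.891  0.454 -0.   ] 0.1780287567643554
block centre in tool axes [43.73740831  0.30164043 41.26088331]
```

arm_command --increments '[{"dr": [0,0,0],"offset": [0,0,0.25],"hand": -0.65},{"dr": [0,0,0],"offset": [0,0,0.1],"hand": -0.65},{"dr": [0,0,0],"offset": [0,0,0],"hand": -0.65},{"dr": [0,0,0],"offset": [0.06,0,0],"hand": -0.65},{"dr": [0,0,0],"offset": [0.06,0,0],"hand": -0.65},{"dr": [0,0,0],"offset": [0.08,0,0],"hand": -0.65},{"dr": [0,0,0],"offset": [0.08,0,0],"hand": -0.65},{"dr": [0,0,0],"offset": [0.08,0,0],"hand": -0.65}]'

```text
time_s: 11.65
eef_pos: [580.6, 62.1, 60.0]
ee_rot: [0.0, 0.522, 0.853, 0.0]
force: [0.6, 0.1, -0.6]
grip_width: 0.179
grip_force: 0.1
```

arm_command --increments '[{"dr": [0,0,0],"offset": [0.08,0,0],"hand": -0.65},{"dr": [0,0,0],"offset": [0.08,0,0],"hand": -0.65},{"dr": [0,0,0],"offset": [0.08,0,0],"hand": -0.65},{"dr": [0,0,0],"offset": [0.08,0,0],"hand": -0.65},{"dr": [0,0,0],"offset": [0.08,0,0],"hand": -0.65},{"dr": [0,0,0],"offset": [0.08,0,0],"hand": -0.65},{"dr": [0,0,0],"offset": [0,0,0],"hand": -0.65}]'

```text
time_s: 12.35
eef_pos: [554.2, 113.5, 59.7]
ee_rot: [-0.0, 0.522, 0.853, -0.0]
force: [-1.1, -0.2, 0.9]
grip_width: 0.177
grip_force: 0.0
```

Run:
```python
from h import *
blocks(); p,R=state(); s=ctrl.capture("scene"); c=ctrl.camera_info("scene")
h=cv2.cvtColor(s,cv2.COLOR_RGB2HSV); m=cv2.inRange(h,(8,60,120),(28,200,255)); m[:,:260]=0; m[:165]=0; m[290:]=0; m[:,460:]=0
for k in cv2.findContours(m,0,2)[0]:
    if cv2.contourArea(k)>40: q=k.mean(0)[0]; print("scene",q.round(),cv2.contourArea(k),"z64:",ray(c,q,64).round(),"z14:",ray(c,q,14).round())
```

```text
blk [686.  77.] [37. 24.] long-axis deg 74 px [274. 163.]
12.4 [554.6 112.9  59.7] toolx [-0.455  0.89   0.   ] tooly [ 0.89   0.455 -0.   ] 0.17106607632890006
scene [404. 244.] 372.5 z64: [686.  81.] z14: [660. 132.]
scene [347. 194.] 110.0 z64: [540. 134.] z14: [502. 190.]
scene [451. 169.] 67.0 z64: [646. 312.] z14: [617. 383.]
scene [287. 183.] 1028.0 z64: [436.  97.] z14: [388. 149.]
```

arm_command --increments '[{"dr": [0,0,0],"offset": [0.08,0,0],"hand": -0.65},{"dr": [0,0,0],"offset": [0.08,0,0],"hand": -0.65},{"dr": [0,0,0],"offset": [0.08,0,0],"hand": -0.65},{"dr": [0,0,0],"offset": [0.08,0,0],"hand": -0.65},{"dr": [0,0,0],"offset": [0.08,0,0],"hand": -0.65},{"dr": [0,0,0],"offset": [0.08,0,0],"hand": -0.65},{"dr": [0,0,0],"offset": [0.08,0,0],"hand": -0.65},{"dr": [0,0,0],"offset": [0.08,0,0],"hand": -0.65}]'

```text
time_s: 13.25
eef_pos: [519.6, 181.6, 59.7]
ee_rot: [0.0, 0.522, 0.853, 0.0]
force: [-0.6, 0.2, -0.0]
grip_width: 0.177
grip_force: 0.0
```

arm_command --increments '[{"dr": [0,0,0],"offset": [0.08,0,0],"hand": -0.65},{"dr": [0,0,0],"offset": [0.08,0,0],"hand": -0.65},{"dr": [0,0,0],"offset": [0.08,0,0],"hand": -0.65},{"dr": [0,0,0],"offset": [0.08,0,0],"hand": -0.65},{"dr": [0,0,0],"offset": [0.08,0,0],"hand": -0.65},{"dr": [0,0,0],"offset": [0,0,0],"hand": -0.65},{"dr": [0,0,0],"offset": [0,0,-0.35],"hand": -0.65},{"dr": [0,0,0],"offset": [0,0,-0.4],"hand": -0.65}]'

```text
time_s: 14.05
eef_pos: [497.3, 223.2, 149.6]
ee_rot: [-0.001, 0.522, 0.853, -0.001]
force: [0.4, -0.1, -0.2]
grip_width: 0.179
grip_force: 0.0
```

arm_command --increments '[{"dr": [0,0,0.164],"offset": [0,0,0],"hand": -0.65},{"dr": [0,0,0.164],"offset": [0,0,0],"hand": -0.65},{"dr": [0,0,0.164],"offset": [0,0,0],"hand": -0.65},{"dr": [0,0,0.164],"offset": [0,0,0],"hand": -0.65},{"dr": [0,0,0.164],"offset": [0,0,0],"hand": -0.65},{"dr": [0,0,0],"offset": [0,0,0],"hand": -0.65}]'

```text
time_s: 14.65
eef_pos: [498.3, 223.4, 149.7]
ee_rot: [0.0, 0.766, 0.643, 0.0]
force: [-0.3, -0.6, -0.0]
grip_width: 0.173
grip_force: 0.0
```

arm_command --increments '[{"dr": [0,0,0],"offset": [-0.215,0.29,0],"hand": -0.65},{"dr": [0,0,0],"offset": [-0.215,0.29,0],"hand": -0.65},{"dr": [0,0,0],"offset": [-0.215,0.29,0],"hand": -0.65},{"dr": [0,0,0],"offset": [-0.215,0.29,0],"hand": -0.65},{"dr": [0,0,0],"offset": [-0.215,0.29,0],"hand": -0.65},{"dr": [0,0,0],"offset": [-0.215,0.29,0],"hand": -0.65},{"dr": [0,0,0],"offset": [0,0,0.3],"hand": -0.65},{"dr": [0,0,0],"offset": [0,0,0],"hand": -0.65}]'

```text
time_s: 15.45
eef_pos: [675.4, 34.4, 108.6]
ee_rot: [-0.003, 0.765, 0.644, -0.003]
force: [-0.8, 0.6, -0.8]
grip_width: 0.176
grip_force: 0.0
```

Run:
```python
from h import *
im=blocks(); p,R=state(); print("block in tool axes",R.T@(np.array([686,77,60])-p))
s=ctrl.capture("scene")
cv2.imwrite("pics/b1.png",np.hstack([im[60:400,60:440],s[120:460,180:560]])[:,:,::-1])
```

```text
blk [430. 286.] [93.  6.] long-axis deg 88 px [115. 344.]
blk [493. 226.] [21. 15.] long-axis deg 1 px [164. 299.]
blk [497. 248.] [34. 16.] long-axis deg 14 px [147. 296.]
15.5 [676.   35.2 111.5] toolx [ 0.169  0.986 -0.   ] tooly [ 0.986 -0.169 -0.005] 0.17919469187587866
block in tool axes [42.85701392  3.07380626 51.50196681]
```

View pics/b1.png

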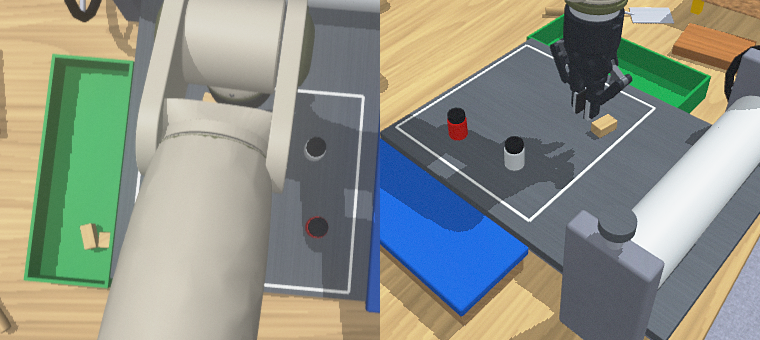

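Blocks A and B are both in the tray, at about crop (90,238). Block C is just ahead of the fingers.

arm_command --increments '[{"dr": [0,0,0],"offset": [0,0.02,0.3],"hand": -0.65},{"dr": [0,0,0],"offset": [0,0,0.13],"hand": -0.65},{"dr": [0,0,0],"offset": [0,0,0],"hand": -0.65},{"dr": [0,0,0],"offset": [0.06,0,0],"hand": -0.65},{"dr": [0,0,0],"offset": [0.06,0,0],"hand": -0.65},{"dr": [0,0,0],"offset": [0.08,0,0],"hand": -0.65},{"dr": [0,0,0],"offset": [0.08,0,0],"hand": -0.65},{"dr": [0,0,0],"offset": [0.08,0,0],"hand": -0.65}]'

```text
time_s: 16.35
eef_pos: [687.3, 78.5, 62.5]
ee_rot: [0.0, 0.765, 0.644, 0.0]
force: [0.6, 0.4, 0.2]
grip_width: 0.177
grip_force: 0.1
```

arm_command --increments '[{"dr": [0,0,0],"offset": [0.08,0,0],"hand": -0.65},{"dr": [0,0,0],"offset": [0.08,0,0],"hand": -0.65},{"dr": [0,0,0],"offset": [0.08,0,0],"hand": -0.65},{"dr": [0,0,0],"offset": [0.08,0,0],"hand": -0.65},{"dr": [0,0,0],"offset": [0,0,0],"hand": -0.65}]'

```text
time_s: 16.85
eef_pos: [693.7, 116.6, 62.0]
ee_rot: [-0.0, 0.765, 0.644, 0.0]
force: [-0.1, 0.0, -0.2]
grip_width: 0.179
grip_force: 0.0
```

Run:
```python
from h import *
blocks(); p,R=state(); s=ctrl.capture("scene"); c=ctrl.camera_info("scene")
h=cv2.cvtColor(s,cv2.COLOR_RGB2HSV); m=cv2.inRange(h,(8,60,120),(28,200,255)); m[:,:300]=0; m[:165]=0; m[290:]=0; m[:,460:]=0
for k in cv2.findContours(m,0,2)[0]:
    if cv2.contourArea(k)>40: q=k.mean(0)[0]; print("scene",q.round(),cv2.contourArea(k),"z64:",ray(c,q,64).round())
```

```text
blk [427.  57.] [100.   6.] long-axis deg 88 px [284. 349.]
16.9 [693.6 115.8  61.9] toolx [ 0.171  0.985 -0.   ] tooly [ 0.985 -0.171 -0.   ] 0.17317508277308108
scene [366. 171.] 89.5 z64: [525. 212.]
scene [309. 170.] 100.5 z64: [441. 152.]
```

Run:
```python
from h import *
for n in("scene","wrist"):
    s=ctrl.capture(n); c=ctrl.camera_info(n)
    q=np.array(c["K"])@(np.array(c["R"])@np.array([698,144,64])+c["t"]); print(n,"expected px",q[:2]/q[2])
    h=cv2.cvtColor(s,cv2.COLOR_RGB2HSV); m=cv2.inRange(h,(8,40,60),(28,220,255))
    for k in cv2.findContours(m,0,2)[0]:
        if 10<cv2.contourArea(k)<30000: u=k.mean(0)[0]; print(u.round(),cv2.contourArea(k),ray(c,u,64).round())
```

```text
scene expected px [430.57920232 226.11619491]
[543. 367.] 4690.5 [943. -14.]
[611. 238.] 513.0 [939. 289.]
[437. 229.] 30.0 [710. 145.]
[619. 209.] 211.0 [927. 373.]
[608. 187.] 25.0 [894. 425.]
[594. 181.] 45.0 [868. 431.]
[572. 174.] 17.0 [830. 429.]
[365. 170.] 89.5 [524. 213.]
[223.  27.] 272.0 [-196.  562.]
[245.  15.] 239.0 [-216.  675.]
[551. 123.] 26229.0 [733. 584.]
wrist expected px [317.94349541 246.58163002]
[318. 232.] 7494.0 [699. 149.]
[528.  44.] 7433.5 [772. 197.]
```

arm_command --increments '[{"dr": [0,0,0],"offset": [0.08,0,0],"hand": -0.65},{"dr": [0,0,0],"offset": [0.08,0,0],"hand": -0.65},{"dr": [0,0,0],"offset": [0.08,0,0],"hand": -0.65},{"dr": [0,0,0],"offset": [0.08,0,0],"hand": -0.65},{"dr": [0,0,0],"offset": [0.08,0,0],"hand": -0.65},{"dr": [0,0,0],"offset": [0.08,0,0],"hand": -0.65},{"dr": [0,0,0],"offset": [0.08,0,0],"hand": -0.65},{"dr": [0,0,0],"offset": [0.08,0,0],"hand": -0.65}]'

```text
time_s: 17.85
eef_pos: [706.9, 191.7, 62.1]
ee_rot: [-0.0, 0.765, 0.644, -0.0]
force: [-0.1, -0.5, 0.3]
grip_width: 0.175
grip_force: 0.0
```

arm_command --increments '[{"dr": [0,0,0],"offset": [0.08,0,0],"hand": -0.65},{"dr": [0,0,0],"offset": [0.08,0,0],"hand": -0.65},{"dr": [0,0,0],"offset": [0.08,0,0],"hand": -0.65},{"dr": [0,0,0],"offset": [0,0,0],"hand": -0.65},{"dr": [0,0,0],"offset": [0,0,-0.4],"hand": -0.65},{"dr": [0,0,0],"offset": [0,0,-0.4],"hand": -0.65},{"dr": [0,0,0],"offset": [0,0,-0.3],"hand": -0.65}]'

```text
time_s: 18.55
eef_pos: [712.1, 219.0, 197.8]
ee_rot: [0.001, 0.765, 0.643, 0.001]
force: [0.2, 0.6, 0.6]
grip_width: 0.172
grip_force: 0.0
```

Now I'll move the arm away towards -y (tool -x) to clear the view.

arm_command --increments '[{"dr": [0,0,0],"offset": [-0.33,-0.2,0],"hand": -0.65},{"dr": [0,0,0],"offset": [-0.33,-0.2,0],"hand": -0.65},{"dr": [0,0,0],"offset": [-0.33,-0.2,0],"hand": -0.65},{"dr": [0,0,0],"offset": [-0.33,-0.2,0],"hand": -0.65},{"dr": [0,0,0],"offset": [-0.33,-0.2,0],"hand": -0.65},{"dr": [0,0,0],"offset": [-0.33,-0.2,0],"hand": -0.65},{"dr": [0,0,0],"offset": [-0.33,-0.2,0],"hand": -0.65},{"dr": [0,0,0],"offset": [-0.33,-0.2,0],"hand": -0.65}]'

```text
time_s: 19.35
eef_pos: [466.8, -61.2, 194.3]
ee_rot: [0.0, 0.765, 0.644, 0.0]
force: [1.0, -1.1, 1.1]
grip_width: 0.174
grip_force: 0.0
```

arm_command --increments '[{"dr": [0,0,0],"offset": [-0.36,0,0],"hand": -0.65},{"dr": [0,0,0],"offset": [-0.36,0,0],"hand": -0.65},{"dr": [0,0,0],"offset": [-0.36,0,0],"hand": -0.65},{"dr": [0,0,0],"offset": [-0.36,0,0],"hand": -0.65},{"dr": [0,0,0],"offset": [-0.36,0,0],"hand": -0.65},{"dr": [0,0,0],"offset": [-0.36,0,0],"hand": -0.65},{"dr": [0,0,0],"offset": [0,0,0],"hand": -0.65}]'

```text
time_s: 20.05
eef_pos: [422.4, -319.6, 193.9]
ee_rot: [0.0, 0.767, 0.642, -0.0]
force: [-0.1, 0.3, 0.3]
grip_width: 0.173
grip_force: 0.0
```

Run:
```python
from h import *
im=blocks(z=23); state(); s=ctrl.capture("scene")
cv2.imwrite("pics/end.png",np.hstack([im[60:400,60:440],s[120:460,180:560]])[:,:,::-1])
```

```text
blk [425. 304.] [99.  6.] long-axis deg 88 px [115. 344.]
blk [427. 118.] [223.  13.] long-axis deg 89 px [232. 346.]
blk [492. 241.] [17. 23.] long-axis deg 176 px [163. 300.]
blk [496. 264.] [36. 17.] long-axis deg 14 px [147. 295.]
blk [709. 228.] [28. 21.] long-axis deg 2 px [179. 153.]
20.1 [ 422.9 -317.2  193.9] toolx [ 0.175  0.985 -0.   ] tooly [ 0.985 -0.175 -0.   ] 0.176344780738064
```

View pics/end.png

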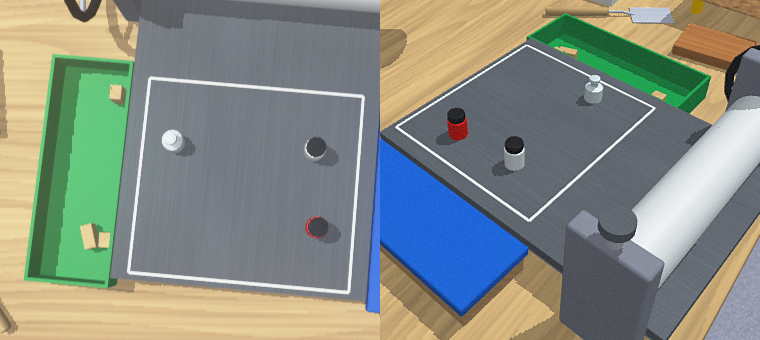

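All three blocks are in the tray: full-image (147,295), (163,300) and (179,153). The pots and the weight are at the same pixels as before.

```bash
python3 -c "
from rig import ctrl
print(ctrl.finish_job())"
```

```text
the job is handed in; nothing more can be done
None
```

I handed the job in at about 20 s: the last image shows all three blocks in the green tray and the pots and weight standing where they were, but `finish_job()` returned no verdict.

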